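# Clip the chuck key's snap hook onto the tether loop

### The job

The drill's chuck key is on a snap hook that stands in the slotted wooden rack. Lift it out by its tab and press the hook's sprung gate gently down over the top bar of the closed steel loop on the grey post until the bar has passed and the gate springs shut under it, never forcing it once it meets something solid; then let go, so that the hook hangs from the loop. Leave everything else where it is.

Things in the scene. Friction and masses are not known exactly. Their poses are not given: they have to be found in the camera images.
- hook: Loose steel snap hook, chuck key fixed in its tail, 0.13-0.22 kg. Origin mid-length on the underside; x to the nose, y across, z up. Frame of 10 mm round bar: nose at x +26 mm, tail at -28, spine on top (underside at z 38), mouth below closed by the gate. Key runs from the tail to x -104 at z 26; its 46 mm cross bar lies along y at x -62. Starts upright in the rack (leaning up to 6 deg), nose to rack +x.
- hook_tab (a point): Centre of the flat tab on the hook's spine, the place to grip: 34 mm along hook x, 10 thick across (y), 40 tall. At x +8, z +67 mm in the hook's frame, same axes; spine underside 29 mm below it. The tab starts about 77 mm above the table. Once clipped, the loop's bar crosses below the spine along hook y, so grip at the tab's mid-height or above.
- hook_mouth (a point): Point inside the hook where the bar belongs: x +15, z +25 mm in the hook's frame, same axes. Bring the bar in straight from below this point, square to the hook (along its y); up to 3 mm nearer the tail or 2.5 mm nearer the nose still passes.
- gate (a joint): Sprung gate on the hook's underside: 6 mm round bar, axis at z 5 mm, hinge at x -20, tip at x +19.5 beside the nose. 0 = shut, grows (rad) as it swings up into the hook (max 1.0). Opens from about 3 N at the tip, passes a 7 mm bar at 0.45-0.75 rad, 4 to 8 N, 20-33 mm after first touch, then springs back to 0. At 36 mm from first touch the bar strikes the solid spine.
- post: Fixed tether post, origin on the table under the middle of the loop's top bar; z up, y along the bar. Loop: closed upright rectangle of 7 mm round rod in the plane x = 0, y -35 to +37 mm, lower rod 62 mm below the top bar; nose may face +x or -x. Its height is NOT measured: top bar axis 160 to 225 mm above the table, rigid; feel for it. Foot 110 x 150 x 12; column at y +37 to +73, lower than the bar.
- rack: Fixed wooden rack, 100 (x) by 62 (y) by 28 mm high, with a 12 mm wide slot along x that is open above, its floor 10 mm above the table; origin on the table at its centre. The hook lifts straight up out of it; the key sticks out beyond the -x end.
- screwdriver: Loose screwdriver lying on the bench; leave it.
- spanner: Loose spanner lying on the bench; leave it.
- oil: Upright oil bottle, 56 mm wide, 150 mm tall; leave it.
- screws: Jar of screws, 68 mm wide, 80 mm tall; leave it.
- offcut: Wooden offcut, 90 by 140 by 40 mm; leave it.
- cup: Steel cup, 70 mm wide, 70 mm tall; leave it.
There are look-alikes about, which are no part of the job. Leave any black look-alike of the rack alone.

How it is judged (in metres and radians):
On the way, in this order (a step that is already met when the one before it is completed fails the run):
1. the hook is lifted out of the rack (height (world z) of hook_mouth above 0.1 m), for 0.1 s.
2. the loop presses the gate open (value of joint gate above 0.35 rad and contact force between hook and post above 1 N), for 0.04 s.
3. the gate has sprung shut with the loop's bar inside the hook (value of joint gate below 0.08 rad and x of hook_mouth in the frame of post between -0.03 and 0.03 m and y of hook_mouth in the frame of post between -0.033 and 0.033 m and z of hook_mouth in the frame of post between 0.14 and 0.24 m), for 0.2 s.
At the end, for the whole second after the job is handed in: The hook hangs released and at rest from the loop's top bar, its long axis within 0.9 rad of vertical, gate shut (below 0.08 rad) under the bar; the mouth point within 30 mm of the loop's plane, 33 mm of its middle along the bar, and 140 to 240 mm above the table (all of step 3 and angle between hook's own x axis and vertical below 0.9 rad and contact force between hook and post above 0.4 N and contact force between hook and rack below 0.05 N and linear speed of hook below 0.05 m/s and angular speed of hook below 0.6 rad/s); the robot touches nothing.
It fails at once if while the hook is held, it is pressed on the post or its loop with more than 25 N (contact force between hook and post above 25 N and contact force between the fingers and hook above 1 N).
It fails at once if the arm or the fingers push on the post with more than 15 N (contact force between any of the fingers, the arm and post above 15 N).
It fails at once if another thing on the bench is moved by more than 30 mm (distance of any of screwdriver, spanner, oil, screws, offcut, cup from where it was at the start of the episode above 0.03 m).
It also fails if it takes over 64 s, if anything falls off the work surface, if the arm or the gripper's body presses on something with over 40 N, if the wrist force passes 120 N, or if a joint passes its speed limit or range.

### The arm

A 6-joint arm with a two-finger parallel gripper is mounted at the origin on the work surface. World frame = base frame: x ahead of the robot, y to its left, z up, the work surface at z = 0. Lengths are in mm, angles in rad, forces in N, time in s.
With the tool pointing down it reaches from about 300 to 775 mm from the base axis. Payload 14.6 kg.
Tool frame: the origin (TCP) lies between the finger pads; the fingertips stand 11 mm ahead of it and the grasp point (between the pads) lies 8 mm behind it; z points along the fingers, y is the direction in which the jaws open and shut (so a half turn about z gives the same grasp; the last joint's range is limited). The gripper opens to 94 mm and grips with 3 to 60 N. Pads are 16 mm wide; open, the fingers measure 119 mm over their backs; the gripper's body (75 mm by 177 mm) begins 78 mm behind the grasp point.
Start: joints at [1.266, 0.3, 1.521, -0, 1.321, -0.067], TCP at [129.559, 534.513, 216.446] pointing down, gripper open.
Joint ranges: [-3.03, 3.03], [-0.79, 2.21], [0.23, 2.52], [-1.04, 4.18], [0, 3.07], [-2.55, 2.55]. Speed limits (rad/s): [2.22, 2.22, 2.57, 3.14, 3.14, 3.14].

### API

Orientations are given as [roll, pitch, yaw] about the fixed x, y, z axes, in that order (R = Rz(yaw) Ry(pitch) Rx(roll)).
In Python, from cell import * gives the robot as it stands.
- The arm moves only by the tool arm_command, never from a script. Its argument "deltas" is a list of rows, each an object with "xyz": the shift along the world's x, y, z in m, a list of three; "turn": the turn, a rotation vector about the world's x, y, z in rad, a list of three. A call has 1 to 12 rows; each row shifts and turns the commanded pose from where the row before left it; what a row does not reach is not made up. A row lasts 1/8 s, in which the tool goes at most 62.5 mm and 10.7 degrees, less where a joint would pass 70% of its speed; a pose out of reach is approached as far as the arm can. A call with a gripper value outside its range is refused whole. "gripper" is the closure, from 0 (fully open) to 1 (shut), set as the call begins (left out, the last holds). The fingers move at their own pace and stop on an object; "force" is the grip in N (left out, the last holds). Time passes only in rows, so rows that do not move let the fingers close. It gives the time, the measured TCP pose, the force and the opening at its end, in the units of the state.
- read_state(): the state, without advancing time (a new reading comes with each control period).
- camera(name): name is "scene" or "top"; returns a dict with "color" (400x640x3 uint8, red, green, blue), "fx", "fy", "cx", "cy" (pixels), "rvec" (rotation vector, rad) and "tvec" (3), from world to camera coordinates, as OpenCV has them. Camera axes: x right, y down, z forward; pixel columns grow to the right and rows downward; lengths in mm; the calibration is good to about 2 mm. A picture is of the moment at which its call begins. There is no depth.
- sign_off(): hands the job in, once; it reports no verdict.
The state is a dict: "clock": time; "joints": joint angles; "qd": joint speeds; "effort": joint torques, N m; "eef_pos": TCP position; "eef_rot": TCP orientation; "wrist_force": force on the tool from outside, world axes, zero at the start; "moment": the same for the moment, N m; "finger_gap": finger opening in mm.
Only numpy, scipy, OpenCV 4.12 (cv2) and the standard library are available. Lean on these libraries where they do the work, as an engineer would, in place of code of your own. Each camera call takes 0.05 s, during which the arm holds its last target.

## Working session

There is one attempt and no reset: what is moved stays moved. The work goes in short steps, Python scripts to look and compute and a tool call to move; the robot and the scene stay as the last step left them, time stands still between calls to the robot, and variables do not carry over. Pictures are saved under pics/ and viewed, and the job is handed in when it is done.

Besides the shell and the picture viewer there is one more tool, called after ">>>" as name(argument=value, ...) on one line, values as JSON. arm_command: Moves the arm, as the interface text tells. Its arguments: {"type":"object","properties":{"deltas":{"type":"array","items":{"type":"object","properties":{"xyz":{"type":"array","items":{"type":"number"}},"turn":{"type":"array","items":{"type":"number"}}}}},"gripper":{"type":"number"},"force":{"type":"number"}},"required":["deltas"]}

```bash
mkdir -p pics; ls
cat > h.py <<'E'
from cell import *
import numpy as np, cv2
def snap(name,fn):
    c=camera(name); cv2.imwrite(f'pics/{fn}.png',c['color'][:,:,::-1]); np.save(f'pics/{fn}.npy',c,allow_pickle=True); return c
def load(fn): return np.load(f'pics/{fn}.npy',allow_pickle=True).item()
def crop(fn,x0,y0,x1,y1,out,s=None):
    im=cv2.imread(f'pics/{fn}.png')[y0:y1,x0:x1]
    s=s or min(800/(x1-x0),600/(y1-y0)); cv2.imwrite(f'pics/{out}.png',cv2.resize(im,None,fx=s,fy=s,interpolation=cv2.INTER_CUBIC)); print(s)
def ray(c,u,v):
    R=cv2.Rodrigues(np.array(c['rvec'],float))[0]; t=np.array(c['tvec'],float).ravel()
    d=R.T@np.array([(u-c['cx'])/c['fx'],(v-c['cy'])/c['fy'],1]); return -R.T@t,d
def atz(c,u,v,z):
    o,d=ray(c,u,v); return o+d*(z-o[2])/d[2]
def tri(c1,p1,c2,p2):
    o1,d1=ray(c1,*p1);o2,d2=ray(c2,*p2); d1/=np.linalg.norm(d1);d2/=np.linalg.norm(d2)
    A=np.c_[d1,-d2]; s=np.linalg.lstsq(A,o2-o1,rcond=None)[0]; a=o1+s[0]*d1;b=o2+s[1]*d2
    return (a+b)/2,np.linalg.norm(a-b)
def proj(c,P):
    p,_=cv2.projectPoints(np.array(P,float).reshape(-1,3),np.array(c['rvec'],float),np.array(c['tvec'],float),np.array([[c['fx'],0,c['cx']],[0,c['fy'],c['cy']],[0,0,1]]),None); return p.reshape(-1,2)
E
python3 - <<'E'
from h import *
for n in('scene','top'):
    c=snap(n,n+'0'); print(n,{k:v for k,v in c.items() if k!='color'}, ray(c,320,200))
print(read_state())
E
```

```text
pics
scene {'fx': 366.8136460570743, 'fy': 366.8136460570743, 'cx': 322.20690586627023, 'cy': 204.99099071885516, 'rvec': array([ 0.69402002,  2.53422753, -1.22302142]), 'tvec': array([ 469.22928579, -118.9201603 , 1314.54142868])} (array([978.0881101 , 702.39105994, 715.77073332]), array([-0.40889564, -0.67979118, -0.60902351]))
top {'fx': 361.52161000252084, 'fy': 361.52161000252084, 'cx': 321.06064959945417, 'cy': 199.24836583533627, 'rvec': array([ 2.22219628, -2.17893023,  0.08412105]), 'tvec': array([ -12.65355116,  561.94528288, 1050.44062741])} (array([ 499.86148761,   17.23613774, 1081.29992776]), array([ 0.05619306, -0.01476814, -0.99831717]))
{'clock': 0.1, 'joints': array([ 1.26639897e+00,  3.00386581e-01,  1.52153623e+00, -7.40981244e-06,
        1.32071055e+00, -6.65691383e-02]), 'qd': array([ 4.71931940e-05, -1.07987207e-03, -1.50057381e-03, -2.18987036e-03,
        1.45167331e-03,  3.46116074e-05]), 'effort': array([ 2.06718294e-03, -5.32649946e+01, -3.53284550e+01,  7.10594212e-02,
        2.34706578e-02, -4.55282395e-05]), 'eef_pos': array([129.49362855, 534.29721903, 215.9516608 ]), 'eef_rot': array([-3.14055377e+00, -6.20663014e-05,  2.90376624e+00]), 'wrist_force': array([0.56543254, 0.38067922, 0.49431788]), 'moment': array([ 0.03824821, -0.00836923, -0.05411886]), 'finger_gap': 93.9679201597662}
```

View pics/scene0.png

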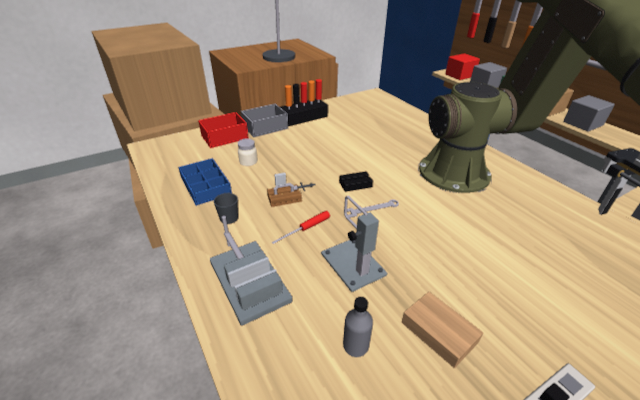

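View pics/top0.png

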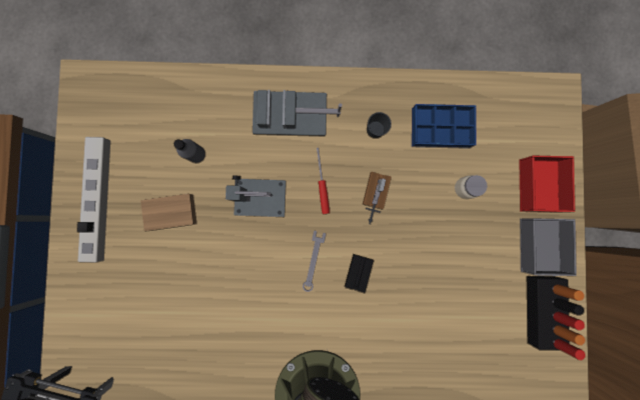

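The scene view shows the rack with the hook at about (284,190) and the grey post at (360,240). In the top view they are at (377,190) and (258,195). I'll enlarge both.

Run:
```python
from h import *
crop('top0',347,160,407,235,'c1',8);crop('top0',215,165,295,225,'c2',10);crop('scene0',255,165,335,215,'c3',10);crop('scene0',315,180,405,295,'c4',5)
```

```text
8
10
10
5
```

View pics/c1.png

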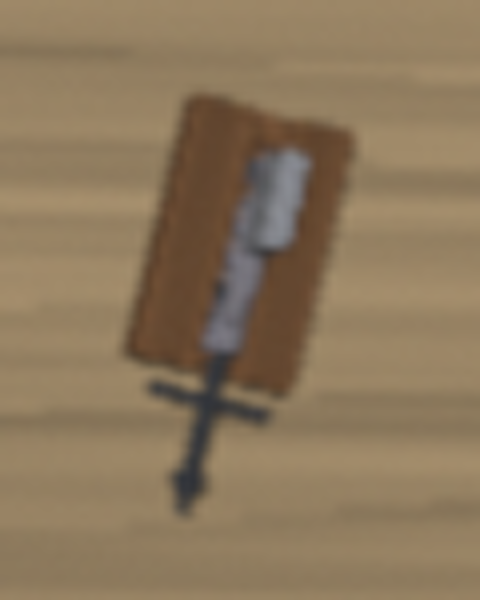

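View pics/c2.png

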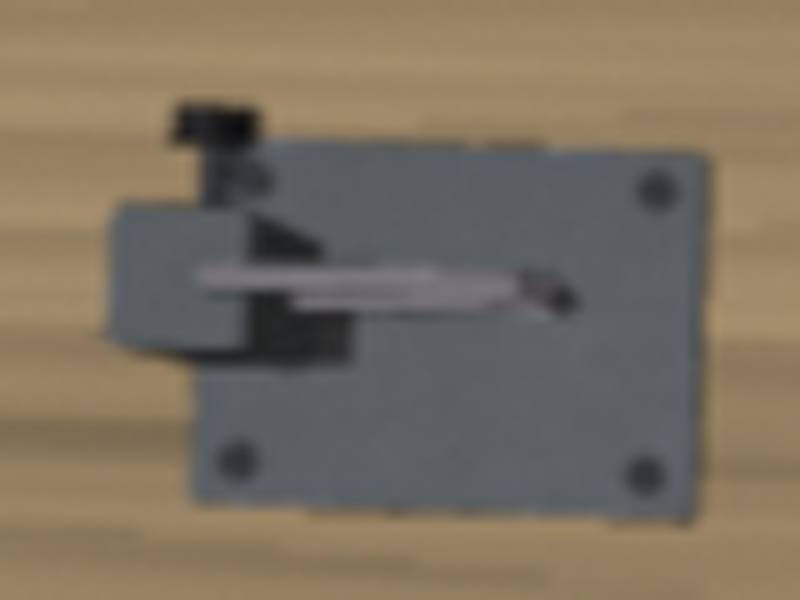

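View pics/c3.png

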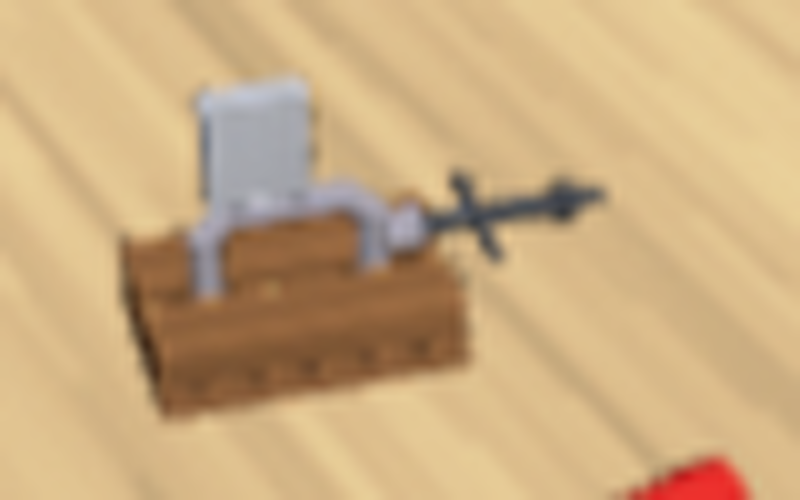

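View pics/c4.png

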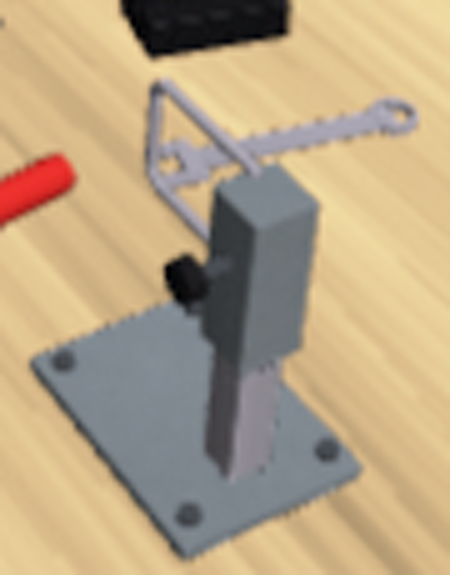

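```bash
cat > fit.py <<'E'
from h import *
from scipy.optimize import least_squares
from scipy.spatial.transform import Rotation as Ro
T=load('top0');S=load('scene0')
def c1(u,v):return (347+(u+.5)/8-.5,160+(v+.5)/8-.5)
def c3(u,v):return (255+(u+.5)/10-.5,165+(v+.5)/10-.5)
def c2(u,v):return (215+(u+.5)/10-.5,165+(v+.5)/10-.5)
def c4(u,v):return (315+(u+.5)/5-.5,180+(v+.5)/5-.5)
def fit(obs,x0,pose):
    def r(p):
        R,t=pose(p); return np.concatenate([(proj(c,R@np.array(P,float)+t)[0]-np.array(q)) for c,q,P in obs])
    s=least_squares(r,x0,loss='soft_l1'); print(np.round(s.x,4)); print(np.round(r(s.x).reshape(-1,2),1).tolist()); return s.x
hook=[(T,c1(152,386),(-62,23,26)),(T,c1(268,415),(-62,-23,26)),(T,c1(184,513),(-104,0,26)),(T,c1(308,155),(25,-5,87)),(T,c1(290,245),(-9,-5,87)),
(S,c3(460,178),(-62,-23,26)),(S,c3(497,255),(-62,23,26)),(S,c3(605,195),(-104,0,26)),(S,c3(213,96),(25,5,87)),(S,c3(308,84),(-9,5,87)),(S,c3(310,193),(-9,5,47))]
print('hook');fit(hook,[500,-160,10,-.2,0],lambda p:(Ro.from_euler('ZX',[p[3],p[4]]).as_matrix(),p[:3]))
print(fit(hook,[500,-160,-.2,0],lambda p:(Ro.from_euler('ZX',[p[2],p[3]]).as_matrix(),np.array([p[0],p[1],10]))))
rack=[(T,c1(190,95),(50,31,28)),(T,c1(353,130),(50,-31,28)),(T,c1(290,395),(-50,-31,28)),(T,c1(128,355),(-50,31,28)),(S,c3(165,415),(50,31,0)),(S,c3(468,360),(-50,31,0)),(S,c3(160,325),(50,31,28)),(S,c3(123,240),(50,-31,28)),(S,c3(468,272),(-50,31,28))]
print('rack');fit(rack,[500,-160,-.2],lambda p:(Ro.from_euler('Z',p[2]).as_matrix(),np.array([p[0],p[1],0])))
post=[(T,c2(205,137),(55,75,12)),(T,c2(708,153),(55,-75,12)),(T,c2(697,520),(-55,-75,12)),(T,c2(192,500),(-55,75,12)),(S,c4(32,360),(55,-75,12)),(S,c4(362,467),(-55,75,12)),(S,c4(187,552),(55,75,12))]
print('post base with yaw variants')
p=fit(post,[480,160,0],lambda p:(Ro.from_euler('Z',p[2]).as_matrix(),np.array([p[0],p[1],0])))
lp=lambda p:(Ro.from_euler('Z',p[2]).as_matrix(),np.array([p[0],p[1],p[3]]))
R=Ro.from_euler('Z',p[2]).as_matrix();t=np.array([p[0],p[1],0])
for z in(150,160,170,180,190,200,210):
    a=[proj(c,R@np.array([0,y,z-dz])+t)[0] for c in(S,T) for y,dz in((-35,0),(37,0),(-35,62))]
    print(z,np.round([((q[0]-315+.5)*5,(q[1]-180+.5)*5) for q in a[:3]]).tolist(),np.round([((q[0]-215+.5)*10,(q[1]-165+.5)*10) for q in a[3:]]).tolist())
E
python3 fit.py
```

```text
hook
[ 5.937706e+02 -1.631202e+02  9.163100e+00 -2.137000e-01  2.900000e-02]
[[-0.9, 0.3], [-0.1, 0.3], [-0.4, 0.3], [0.3, 0.1], [-0.2, 0.9], [-0.6, -0.3], [-0.3, -0.4], [-0.6, -0.6], [-1.7, 0.8], [-0.2, 0.1], [0.3, 0.2]]
[ 5.938890e+02 -1.627211e+02 -2.132000e-01  2.940000e-02]
[[-1.0, 0.2], [-0.1, 0.3], [-0.5, 0.3], [0.2, 0.0], [-0.3, 0.8], [-0.6, -0.5], [-0.3, -0.6], [-0.6, -0.7], [-1.7, 0.6], [-0.2, -0.0], [0.3, 0.0]]
[ 5.93889014e+02 -1.62721083e+02 -2.13215879e-01  2.94360129e-02]
rack
[ 5.913898e+02 -1.643698e+02 -2.179000e-01]
[[0.1, -0.2], [0.2, 0.4], [0.5, 0.3], [0.1, 0.3], [-0.1, 0.4], [0.4, -0.0], [-0.2, 2.3], [-0.6, -0.4], [0.2, 1.7]]
post base with yaw variants
[ 5.645136e+02  1.821805e+02 -8.900000e-03]
[[-0.9, -0.3], [-0.4, -0.3], [-0.6, 0.1], [-1.1, 0.6], [-1.2, -1.3], [0.4, -1.3], [-0.8, -0.9]]
150 [[168.0, 164.0], [255.0, 250.0], [161.0, 258.0]] [[498.0, 298.0], [217.0, 289.0], [529.0, 314.0]]
160 [[169.0, 148.0], [256.0, 234.0], [162.0, 244.0]] [[493.0, 295.0], [209.0, 286.0], [524.0, 311.0]]
170 [[170.0, 132.0], [258.0, 217.0], [163.0, 229.0]] [[487.0, 292.0], [200.0, 283.0], [520.0, 309.0]]
180 [[171.0, 115.0], [260.0, 201.0], [164.0, 214.0]] [[481.0, 289.0], [191.0, 280.0], [515.0, 306.0]]
190 [[172.0, 98.0], [262.0, 184.0], [165.0, 198.0]] [[476.0, 286.0], [182.0, 277.0], [509.0, 304.0]]
200 [[174.0, 82.0], [264.0, 166.0], [166.0, 183.0]] [[470.0, 283.0], [173.0, 274.0], [504.0, 301.0]]
210 [[175.0, 64.0], [266.0, 149.0], [168.0, 167.0]] [[464.0, 280.0], [164.0, 271.0], [499.0, 298.0]]
```

Run:
```python
from h import *
crop('top0',225,180,280,205,'c5',14);crop('scene0',335,190,385,265,'c6',8)
```

```text
14
8
```

View pics/c5.png

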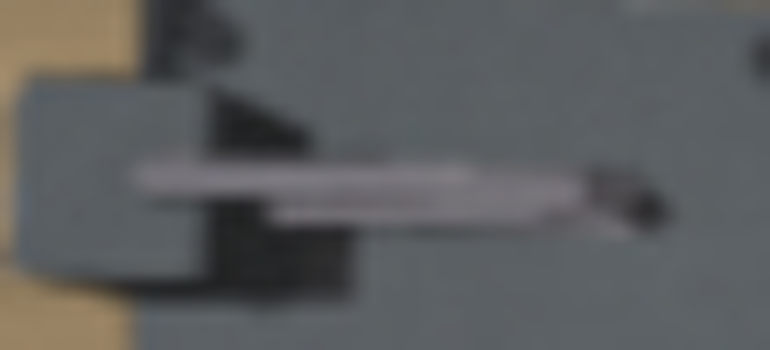

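View pics/c6.png

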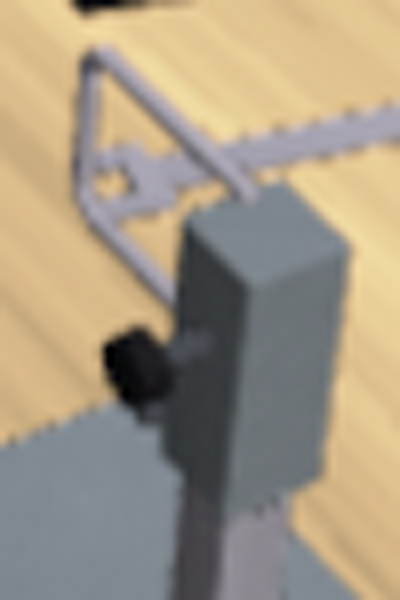

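```bash
cat > m.py <<'E'
from fit import *
from h import *
c5=lambda u,v:(225+(u+.5)/14-.5,180+(v+.5)/14-.5)
c6=lambda u,v:(335+(u+.5)/8-.5,190+(v+.5)/8-.5)
print('----')
print(tri(T,c5(570,187),S,c6(97,60)))
for z in range(160,226,10): print(z, atz(T,*c5(150,177),z)[:2],atz(T,*c5(570,187),z)[:2],'S',atz(S,*c6(97,60),z)[:2],atz(S,*c6(245,190),z)[:2])
loop=[(T,c5(150,177),(0,37,0)),(T,c5(570,187),(0,-35,0)),(S,c6(97,60),(0,-35,0)),(S,c6(90,198),(0,-35,-62)),(T,c5(607,218),(0,-35,-62)),(S,c6(245,190),(0,37,0))]
fit(loop,[560,180,190,0],lambda p:(Ro.from_euler('Z',p[3]).as_matrix(),p[:3]))
E
python3 m.py | sed -n '/----/,$p'
```

```text
----
(array([564.99103391, 139.02067927, 191.25852405]), np.float64(0.561939157300567))
160 [567.3000275  219.63348669] [567.04172421 143.46691497] S [540.61970084 105.28042294] [538.37561326 180.78369568]
170 [566.56803417 217.4366196 ] [566.31253456 142.09677727] S [548.49108346 116.02425311] [546.28737382 190.16899312]
180 [565.83604085 215.23975251] [565.58334492 140.72663956] S [556.36246609 126.76808327] [554.19913438 199.55429056]
190 [565.10404752 213.04288543] [564.85415528 139.35650185] S [564.23384871 137.51191344] [562.11089494 208.93958801]
200 [564.37205419 210.84601834] [564.12496563 137.98636414] S [572.10523133 148.2557436 ] [570.0226555  218.32488545]
210 [563.64006087 208.64915125] [563.39577599 136.61622643] S [579.97661395 158.99957377] [577.93441606 227.71018289]
220 [562.90806754 206.45228416] [562.66658634 135.24608872] S [587.84799658 169.74340393] [585.84617662 237.09548034]
[ 5.646077e+02  1.745774e+02  1.936840e+02 -4.100000e-03]
[[0.3, 0.0], [-0.3, 0.0], [0.5, -0.8], [0.0, 2.0], [0.3, -0.4], [-0.1, -0.2]]
```

The bar is at about (565, 175, z≈192) with yaw near 0. The tab is at about (601, -166, 77) with hook yaw -0.213, and this agrees with the rack fit to about 2 mm. I'm moving above the hook.

>>> arm_command(deltas=[{"xyz":[0.028,-0.041,0],"turn":[0,0,0.025]},{"xyz":[0.028,-0.041,0]},{"xyz":[0.028,-0.041,0]},{"xyz":[0.028,-0.041,0]},{"xyz":[0.028,-0.041,0]},{"xyz":[0.028,-0.041,0]},{"xyz":[0.028,-0.041,0]},{"xyz":[0.028,-0.041,0]},{"xyz":[0.028,-0.041,0]},{"xyz":[0.028,-0.041,0]},{"xyz":[0.028,-0.041,0]},{"xyz":[0.028,-0.041,0]}], gripper=0.2)

```text
validation failed for argument at $.de...
```

>>> arm_command(deltas=[{"xyz":[0.028,-0.041,0]},{"xyz":[0.028,-0.041,0]},{"xyz":[0.028,-0.041,0]},{"xyz":[0.028,-0.041,-0.01]},{"xyz":[0.012,-0.02,-0.03]},{"xyz":[0.012,-0.02,-0.03]},{"xyz":[0,0,0]},{"xyz":[0,0,0]}])

```text
validation failed for argument at $.de...
```

Run:
```python
from h import *
print(read_state())
for n in('scene','top'): snap(n,n+'1')
crop('scene1',245,110,345,215,'d1',5.5);crop('top1',327,140,427,235,'d2',6)
```

```text
{'clock': 0.1, 'joints': array([ 1.26639897e+00,  3.00386581e-01,  1.52153623e+00, -7.40981244e-06,
        1.32071055e+00, -6.65691383e-02]), 'qd': array([ 4.71931940e-05, -1.07987207e-03, -1.50057381e-03, -2.18987036e-03,
        1.45167331e-03,  3.46116074e-05]), 'effort': array([ 2.06718294e-03, -5.32649946e+01, -3.53284550e+01,  7.10594212e-02,
        2.34706578e-02, -4.55282395e-05]), 'eef_pos': array([129.49362855, 534.29721903, 215.9516608 ]), 'eef_rot': array([-3.14055377e+00, -6.20663014e-05,  2.90376624e+00]), 'wrist_force': array([0.56543254, 0.38067922, 0.49431788]), 'moment': array([ 0.03824821, -0.00836923, -0.05411886]), 'finger_gap': 93.9679201597662}
5.5
6
```

View pics/d1.png

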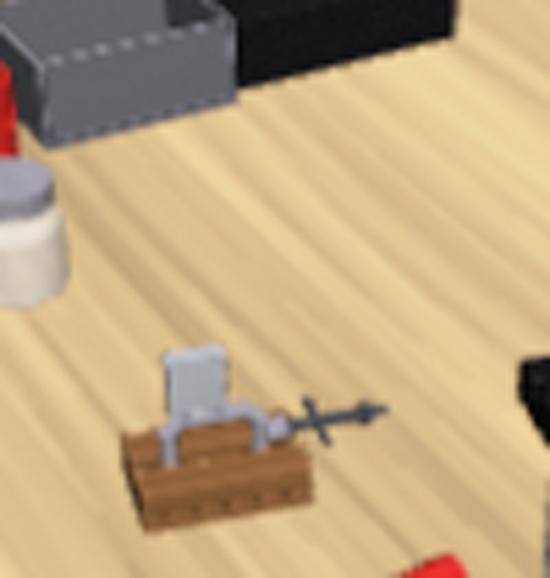

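View pics/d2.png

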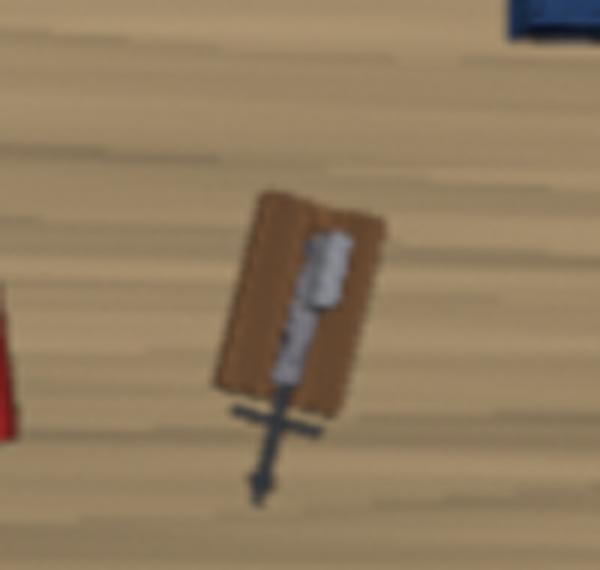

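Both move calls were refused because every row needs a turn field, so the pictures show an unmoved arm. I'll send them again with turn in every row.

>>> arm_command(deltas=[{"xyz":[0.028,-0.041,0],"turn":[0,0,0.025]},{"xyz":[0.028,-0.041,0],"turn":[0,0,0]},{"xyz":[0.028,-0.041,0],"turn":[0,0,0]},{"xyz":[0.028,-0.041,0],"turn":[0,0,0]},{"xyz":[0.028,-0.041,0],"turn":[0,0,0]},{"xyz":[0.028,-0.041,0],"turn":[0,0,0]},{"xyz":[0.028,-0.041,0],"turn":[0,0,0]},{"xyz":[0.028,-0.041,0],"turn":[0,0,0]},{"xyz":[0.028,-0.041,0],"turn":[0,0,0]},{"xyz":[0.028,-0.041,0],"turn":[0,0,0]},{"xyz":[0.028,-0.041,0],"turn":[0,0,0]},{"xyz":[0.028,-0.041,0],"turn":[0,0,0]}], gripper=0.2)

```text
clock: 1.7
eef_pos: [466.3, 41.0, 216.5]
eef_rot: [3.142, 0.0, 2.929]
wrist_force: [0.7, -0.6, 0.5]
finger_gap: 75.1
```

>>> arm_command(deltas=[{"xyz":[0.028,-0.043,0],"turn":[0,0,0]},{"xyz":[0.028,-0.043,0],"turn":[0,0,0]},{"xyz":[0.028,-0.043,0],"turn":[0,0,0]},{"xyz":[0.028,-0.043,0],"turn":[0,0,0]},{"xyz":[0.0115,-0.0176,-0.02],"turn":[0,0,0]},{"xyz":[0.0115,-0.0176,-0.03],"turn":[0,0,0]},{"xyz":[0,0,-0.02],"turn":[0,0,0]},{"xyz":[0,0,0],"turn":[0,0,0]},{"xyz":[0,0,0],"turn":[0,0,0]}], gripper=0.45)

```text
clock: 2.82
eef_pos: [600.9, -164.6, 147.5]
eef_rot: [-3.141, 0.001, 2.929]
wrist_force: [-1.1, -0.4, -0.1]
finger_gap: 51.4
```

Run:
```python
from h import *
for n in('scene','top'): snap(n,n+'1')
print({k:read_state()[k] for k in('clock','eef_pos','wrist_force','finger_gap')})
crop('scene1',245,110,345,215,'d1',5.5);crop('top1',327,140,427,235,'d2',6)
```

```text
{'clock': 2.925, 'eef_pos': array([ 600.93304331, -164.61867502,  147.73650502]), 'wrist_force': array([ 0.04469385, -1.37708947,  0.19291219]), 'finger_gap': 51.49520501779596}
5.5
6
```

View pics/d1.png

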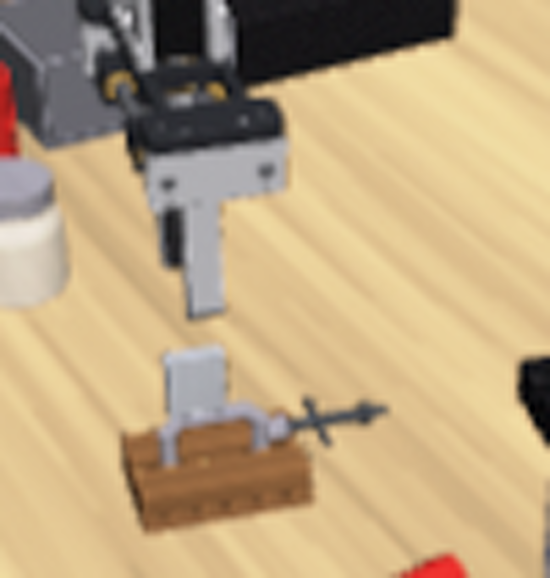

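View pics/d2.png

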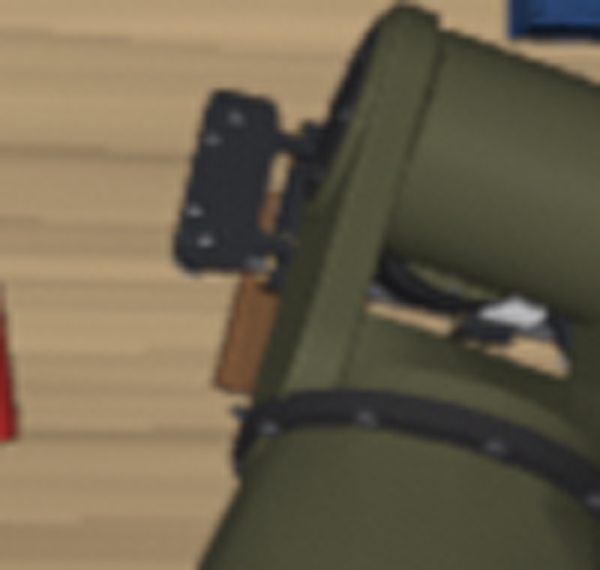

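>>> arm_command(deltas=[{"xyz":[0.0005,-0.002,-0.02],"turn":[0,0,0]},{"xyz":[0,0,-0.02],"turn":[0,0,0]},{"xyz":[0,0,-0.017],"turn":[0,0,0]},{"xyz":[0,0,-0.017],"turn":[0,0,0]},{"xyz":[0,0,0],"turn":[0,0,0]},{"xyz":[0,0,0],"turn":[0,0,0]}])

```text
clock: 3.68
eef_pos: [601.4, -166.8, 73.0]
eef_rot: [-3.142, 0.001, 2.929]
wrist_force: [0.2, 0.2, -0.0]
finger_gap: 51.6
```

Run:
```python
from h import *
snap('scene','scene2')
print({k:read_state()[k] for k in('clock','eef_pos','wrist_force','finger_gap')})
crop('scene2',255,130,335,215,'d3',7)
```

```text
{'clock': 3.725, 'eef_pos': array([ 601.45948823, -166.81080115,   73.19511512]), 'wrist_force': array([-0.18685298, -0.42869625,  0.5019077 ]), 'finger_gap': 51.523631165799685}
7
```

View pics/d3.png

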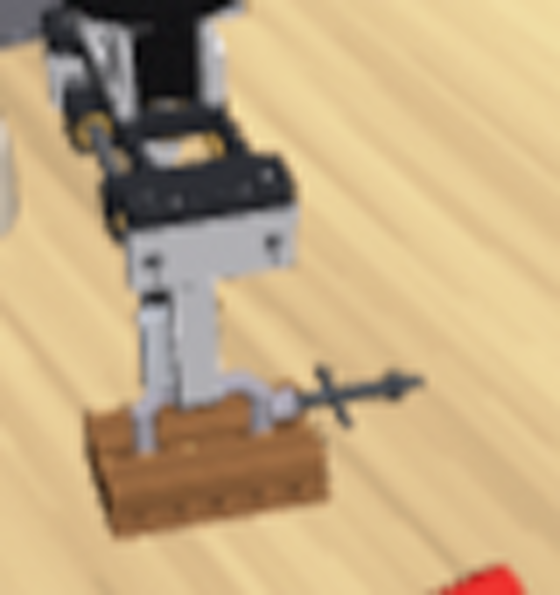

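The near finger covers the tab (140–215, 280–400). Closing now, gently first and then firmly.

>>> arm_command(deltas=[{"xyz":[0,0,0],"turn":[0,0,0]},{"xyz":[0,0,0],"turn":[0,0,0]},{"xyz":[0,0,0],"turn":[0,0,0]},{"xyz":[0,0,0],"turn":[0,0,0]},{"xyz":[0,0,0],"turn":[0,0,0]},{"xyz":[0,0,0],"turn":[0,0,0]},{"xyz":[0,0,0],"turn":[0,0,0]},{"xyz":[0,0,0],"turn":[0,0,0]}], gripper=1.0, force=8)

```text
clock: 4.72
eef_pos: [601.1, -166.6, 72.5]
eef_rot: [3.141, -0.0, 2.929]
wrist_force: [0.2, 2.1, -0.1]
finger_gap: 9.8
```

>>> arm_command(deltas=[{"xyz":[0,0,0],"turn":[0,0,0]},{"xyz":[0,0,0],"turn":[0,0,0]},{"xyz":[0,0,0],"turn":[0,0,0]}], gripper=1.0, force=50)

```text
clock: 5.1
eef_pos: [601.1, -166.5, 72.4]
eef_rot: [3.141, -0.0, 2.929]
wrist_force: [-0.2, 4.7, 0.6]
finger_gap: 9.6
```

>>> arm_command(deltas=[{"xyz":[0,0,0.01],"turn":[0,0,0]},{"xyz":[0,0,0.02],"turn":[0,0,0]},{"xyz":[0,0,0.03],"turn":[0,0,0]},{"xyz":[0,0,0.04],"turn":[0,0,0]},{"xyz":[0,0,0.04],"turn":[0,0,0]},{"xyz":[0,0,0.04],"turn":[0,0,0]},{"xyz":[0,0,0.03],"turn":[0,0,0.05]},{"xyz":[0,0,0.02],"turn":[0,0,0.05]},{"xyz":[0,0,0],"turn":[0,0,0.05]},{"xyz":[0,0,0],"turn":[0,0,0.058]},{"xyz":[0,0,0],"turn":[0,0,0]},{"xyz":[0,0,0],"turn":[0,0,0]}])

```text
clock: 6.6
eef_pos: [600.9, -166.9, 303.2]
eef_rot: [-3.141, 0.001, 3.135]
wrist_force: [0.5, -0.4, -2.3]
finger_gap: 10.0
```

Run:
```python
from h import *
for n in('scene','top'): snap(n,n+'3')
print({k:read_state()[k] for k in('clock','eef_pos','eef_rot','wrist_force','finger_gap','joints')})
crop('scene3',245,70,345,205,'d4',4.4)
```

```text
{'clock': 6.7, 'eef_pos': array([ 600.98561103, -166.80566165,  302.81353093]), 'eef_rot': array([-3.14127735e+00,  2.71715277e-04,  3.13587459e+00]), 'wrist_force': array([-0.77381345, -0.17235387, -2.07529923]), 'finger_gap': 9.63126181122418, 'joints': array([-3.29365334e-01,  4.26359506e-01,  1.15354907e+00, -2.12533380e-04,
        1.56132619e+00, -1.89444158e+00])}
4.4
```

View pics/d4.png

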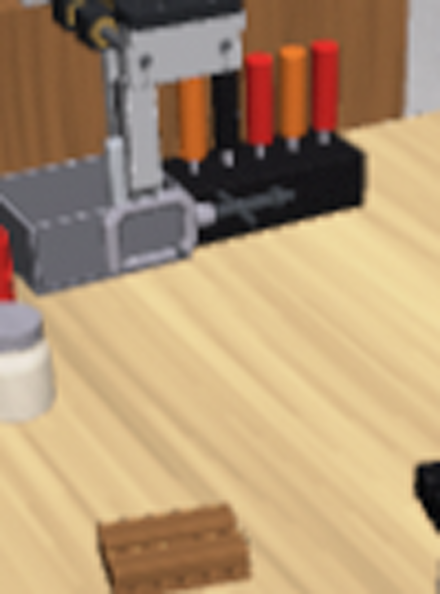

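>>> arm_command(deltas=[{"xyz":[-0.0048,0.02,0],"turn":[0,0,0]},{"xyz":[-0.0048,0.038,0],"turn":[0,0,0]},{"xyz":[-0.0048,0.045,0],"turn":[0,0,0]},{"xyz":[-0.0048,0.045,0],"turn":[0,0,0]},{"xyz":[-0.0048,0.045,0],"turn":[0,0,0]},{"xyz":[-0.0048,0.045,0],"turn":[0,0,0]},{"xyz":[-0.0048,0.045,0],"turn":[0,0,0]},{"xyz":[-0.0048,0.038,0],"turn":[0,0,0]},{"xyz":[-0.0048,0.02,0],"turn":[0,0,0]},{"xyz":[0,0,0],"turn":[0,0,0]},{"xyz":[0,0,-0.02],"turn":[0,0,0]},{"xyz":[0,0,0],"turn":[0,0,0]}])

```text
clock: 8.2
eef_pos: [557.6, 173.2, 281.4]
eef_rot: [-3.141, -0.002, 3.136]
wrist_force: [0.5, -0.1, -1.4]
finger_gap: 9.6
```

Run:
```python
from h import *
for n in('scene','top'): snap(n,n+'4')
print({k:read_state()[k] for k in('clock','eef_pos','eef_rot','wrist_force','finger_gap','joints')})
crop('scene4',320,150,395,250,'d5',6);crop('top4',205,140,305,240,'d6',6)
```

```text
{'clock': 8.3, 'eef_pos': array([558.08110129, 173.52899413, 283.04777285]), 'eef_rot': array([-3.14156115e+00,  3.26627027e-04,  3.13575561e+00]), 'wrist_force': array([ 0.34726911,  0.48893864, -1.47828072]), 'finger_gap': 9.92501195550084, 'joints': array([ 2.38845279e-01,  3.38304190e-01,  1.31733175e+00, -1.10084797e-04,
        1.48564745e+00, -1.32610465e+00])}
6
6
```

View pics/d5.png

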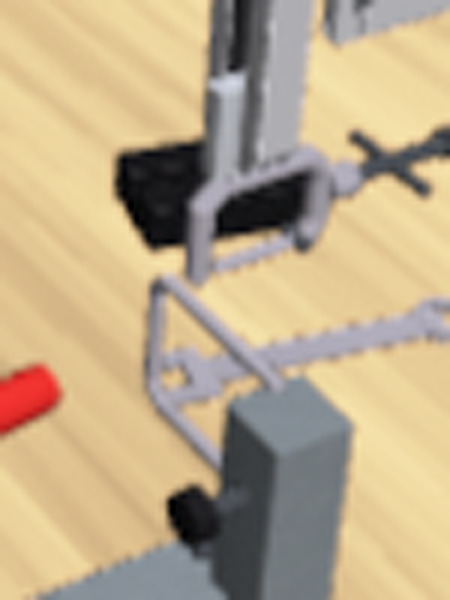

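View pics/d6.png

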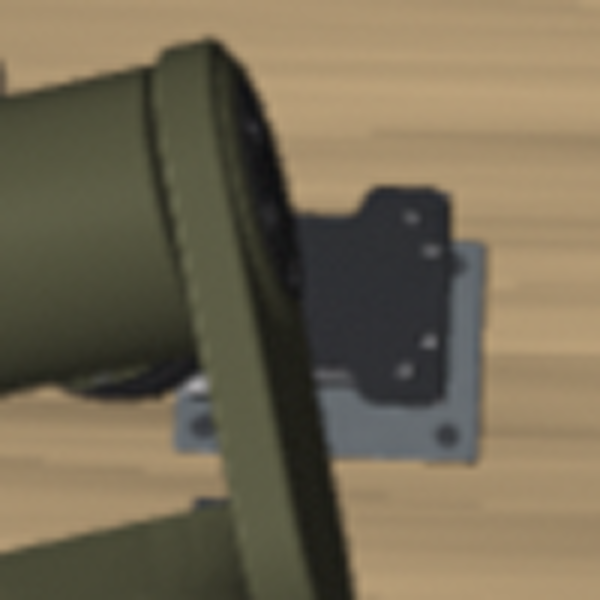

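Run:
```python
from h import *
crop('scene4',345,160,415,205,'d7',11)
c=load('scene4')
# predicted for ox=TCPx-8
for ox in(546,550,554):
  P=[[ox+a,173.5+b,220.5+z] for a,b,z in((-62,23,26),(-62,-23,26),(-104,0,26),(25,5,87),(25,-5,87),(26,0,5))]
  q=proj(c,P); print(ox,np.round(np.c_[(q[:,0]-345+.5)*11,(q[:,1]-160+.5)*11]).tolist())
```

```text
11
546 [[522.0, 226.0], [384.0, 121.0], [606.0, 118.0], [147.0, 45.0], [117.0, 21.0], [100.0, 378.0]]
550 [[506.0, 232.0], [369.0, 126.0], [591.0, 123.0], [130.0, 50.0], [100.0, 26.0], [84.0, 384.0]]
554 [[491.0, 237.0], [354.0, 131.0], [577.0, 128.0], [113.0, 56.0], [83.0, 32.0], [68.0, 390.0]]
```

View pics/d7.png

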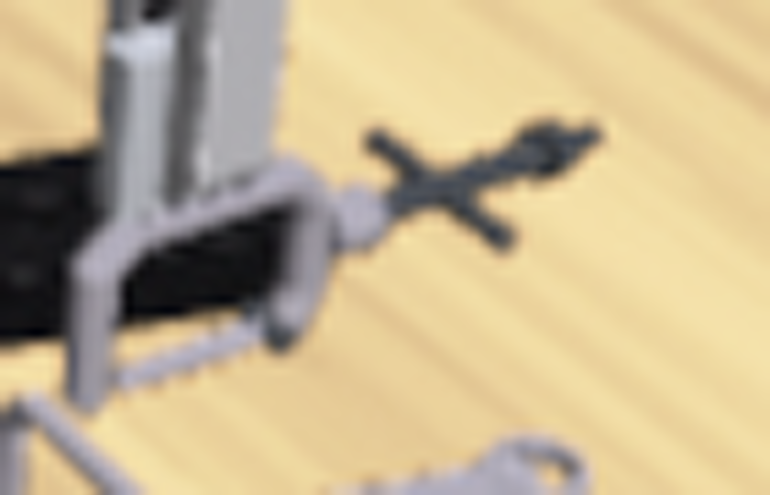

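>>> arm_command(deltas=[{"xyz":[0,0.001,-0.008],"turn":[0,0,0]},{"xyz":[0,0,-0.008],"turn":[0,0,0]},{"xyz":[0,0,0],"turn":[0,0,0]},{"xyz":[0,0,0],"turn":[0,0,0]},{"xyz":[0,0,0],"turn":[0,0,0]}])

```text
clock: 8.93
eef_pos: [557.9, 175.3, 266.7]
eef_rot: [3.142, 0.0, 3.137]
wrist_force: [0.1, -0.1, -2.1]
finger_gap: 9.7
```

```bash
cat > ov.py <<'E'
from h import *
import sys
def ov(fn,o,crop_,s,out,bar=(564.6,174.6,192)):
    c=load(fn); x0,y0,x1,y1=crop_
    im=cv2.resize(cv2.imread(f'pics/{fn}.png')[y0:y1,x0:x1],None,fx=s,fy=s,interpolation=cv2.INTER_CUBIC)
    def L(a,b,col):
        q=proj(c,[a,b]); q=[(int((u-x0+.5)*s),int((v-y0+.5)*s)) for u,v in q]; cv2.line(im,q[0],q[1],col,1)
    H=lambda *p:np.array(o)+p
    for a,b in(((-62,23,26),(-62,-23,26)),((-104,0,26),(-28,0,26)),((25,5,87),(-9,5,87)),((25,5,87),(25,5,47)),((25,-5,87),(25,5,87)),((-20,0,5),(19.5,0,5)),((21,0,5),(21,0,38))): L(H(*a),H(*b),(0,0,255))
    L(H(15,-20,25),H(15,20,25),(0,255,255))
    b=np.array(bar); L(b+(0,-35,0),b+(0,37,0),(0,255,0)); L(b+(0,-35,0),b+(0,-35,-62),(0,255,0)); L(b+(0,-35,-62),b+(0,37,-62),(0,255,0))
    cv2.imwrite(f'pics/{out}.png',im)
E
python3 - <<'E'
from ov import *
snap('scene','scene5');s=read_state()
p=s['eef_pos'];print(s['clock'],p,s['wrist_force'])
ov('scene5',(p[0]-8,p[1],p[2]-63.5),(330,150,415,245),7,'e1')
crop('scene5',330,150,415,245,'e2',7)
E
```

```text
8.975 [557.91178512 175.35966787 266.68041723] [-0.13329971 -0.73288581 -0.88736193]
7
```

View pics/e1.png

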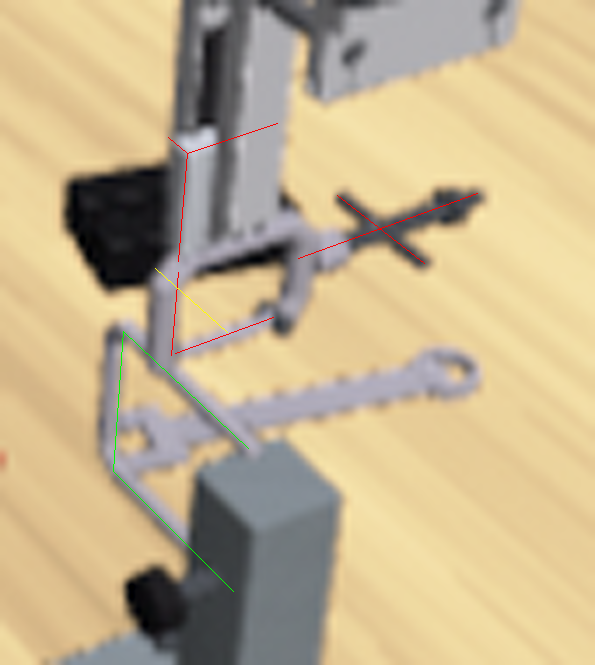

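View pics/e2.png

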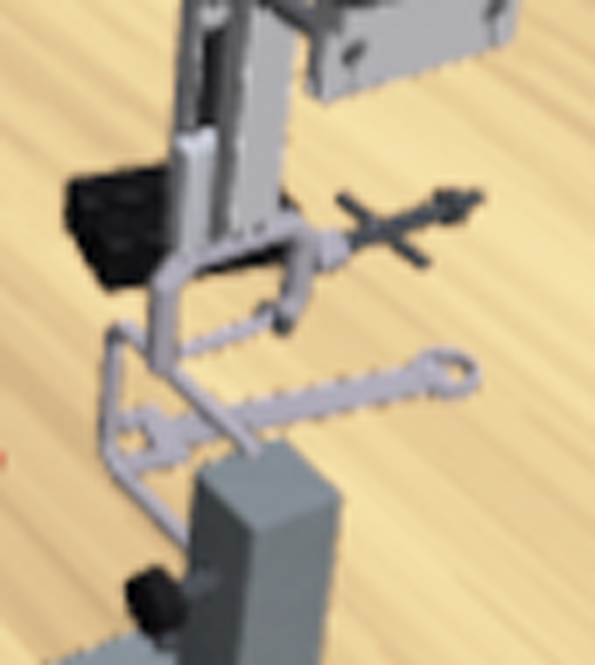

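The overlay agrees with the picture to about 1 mm: key at (345–480, 195–265), gate at (185–262, 350–322), bar at (120,330)–(260,450). Now feeling downward for the bar.

>>> arm_command(deltas=[{"xyz":[0,0,-0.002],"turn":[0,0,0]},{"xyz":[0,0,-0.001],"turn":[0,0,0]},{"xyz":[0,0,-0.001],"turn":[0,0,0]},{"xyz":[0,0,0],"turn":[0,0,0]}])

```text
clock: 9.48
eef_pos: [557.8, 175.3, 262.4]
eef_rot: [-3.142, -0.0, 3.137]
wrist_force: [0.2, 0.8, -2.2]
finger_gap: 9.8
```

>>> arm_command(deltas=[{"xyz":[0,0,-0.001],"turn":[0,0,0]},{"xyz":[0,0,-0.001],"turn":[0,0,0]},{"xyz":[0,0,-0.001],"turn":[0,0,0]},{"xyz":[0,0,0],"turn":[0,0,0]}])

```text
clock: 9.98
eef_pos: [557.8, 175.3, 259.3]
eef_rot: [-3.142, -0.0, 3.137]
wrist_force: [0.5, 0.4, -2.6]
finger_gap: 9.7
```

>>> arm_command(deltas=[{"xyz":[0,0,-0.001],"turn":[0,0,0]},{"xyz":[0,0,-0.001],"turn":[0,0,0]},{"xyz":[0,0,-0.001],"turn":[0,0,0]},{"xyz":[0,0,0],"turn":[0,0,0]}])

```text
clock: 10.48
eef_pos: [557.9, 175.3, 256.6]
eef_rot: [3.142, 0.0, 3.137]
wrist_force: [-0.8, -0.8, 0.6]
finger_gap: 9.5
```

>>> arm_command(deltas=[{"xyz":[0,0,-0.001],"turn":[0,0,0]},{"xyz":[0,0,-0.001],"turn":[0,0,0]},{"xyz":[0,0,0],"turn":[0,0,0]}])

```text
clock: 10.85
eef_pos: [557.9, 175.3, 254.4]
eef_rot: [3.142, -0.0, 3.137]
wrist_force: [-1.0, -0.1, 1.6]
finger_gap: 9.6
```

Run:
```python
from ov import *
snap('scene','scene6');s=read_state()
print(s['clock'],s['eef_pos'],s['wrist_force'],s['moment'])
crop('scene6',330,150,415,235,'e3',7)
```

```text
10.9 [557.85734542 175.33713568 254.44208388] [-0.8436342   0.65980303  1.30654917] [0.03697066 0.21113325 0.01091509]
7
```

View pics/e3.png

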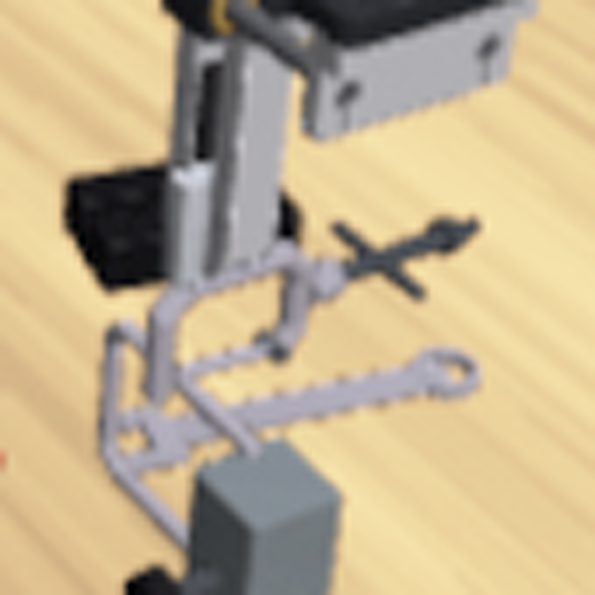

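The nose (155,390) has gone down on the near side of the bar, and the gate tip rests on the bar at (182,372). The force rise of 3–4 N is what the gate should give. I'll go on pressing gently.

>>> arm_command(deltas=[{"xyz":[0,0,-0.0015],"turn":[0,0,0]},{"xyz":[0,0,-0.0015],"turn":[0,0,0]},{"xyz":[0,0,-0.0015],"turn":[0,0,0]},{"xyz":[0,0,-0.0015],"turn":[0,0,0]}])

```text
clock: 11.4
eef_pos: [558.1, 175.3, 248.5]
eef_rot: [3.141, 0.001, 3.137]
wrist_force: [1.4, 0.5, 2.6]
finger_gap: 10.0
```

>>> arm_command(deltas=[{"xyz":[0,0,-0.0015],"turn":[0,0,0]},{"xyz":[0,0,-0.0015],"turn":[0,0,0]},{"xyz":[0,0,-0.0015],"turn":[0,0,0]},{"xyz":[0,0,-0.0015],"turn":[0,0,0]}])

```text
clock: 11.9
eef_pos: [557.9, 175.3, 242.4]
eef_rot: [3.142, 0.0, 3.137]
wrist_force: [0.9, 0.1, 3.5]
finger_gap: 9.7
```

>>> arm_command(deltas=[{"xyz":[0,0,-0.0015],"turn":[0,0,0]},{"xyz":[0,0,-0.0015],"turn":[0,0,0]},{"xyz":[0,0,-0.001],"turn":[0,0,0]},{"xyz":[0,0,0],"turn":[0,0,0]}])

```text
clock: 12.4
eef_pos: [557.7, 175.3, 238.2]
eef_rot: [-3.141, -0.001, 3.137]
wrist_force: [-0.9, -0.1, 2.6]
finger_gap: 9.8
```

>>> arm_command(deltas=[{"xyz":[0,0,-0.001],"turn":[0,0,0]},{"xyz":[0,0,-0.001],"turn":[0,0,0]},{"xyz":[0,0,-0.001],"turn":[0,0,0]},{"xyz":[0,0,0],"turn":[0,0,0]}])

```text
clock: 12.9
eef_pos: [557.7, 175.3, 235.2]
eef_rot: [-3.141, -0.001, 3.137]
wrist_force: [-2.2, 0.2, 2.5]
finger_gap: 10.0
```

>>> arm_command(deltas=[{"xyz":[0,0,-0.001],"turn":[0,0,0]},{"xyz":[0,0,-0.001],"turn":[0,0,0]},{"xyz":[0,0,-0.001],"turn":[0,0,0]},{"xyz":[0,0,0],"turn":[0,0,0]}])

```text
clock: 13.4
eef_pos: [557.5, 175.3, 232.1]
eef_rot: [-3.141, -0.001, 3.137]
wrist_force: [-5.0, 0.3, 1.4]
finger_gap: 9.2
```

Run:
```python
from ov import *
snap('scene','scene7');s=read_state()
print(s['clock'],s['eef_pos'],s['wrist_force'],s['moment'])
crop('scene7',330,150,415,235,'e4',7)
```

```text
13.45 [557.50632497 175.29102414 232.10017954] [-4.702832    1.00123557  2.19717121] [0.02763793 0.98412338 0.04957597]
7
```

View pics/e4.png

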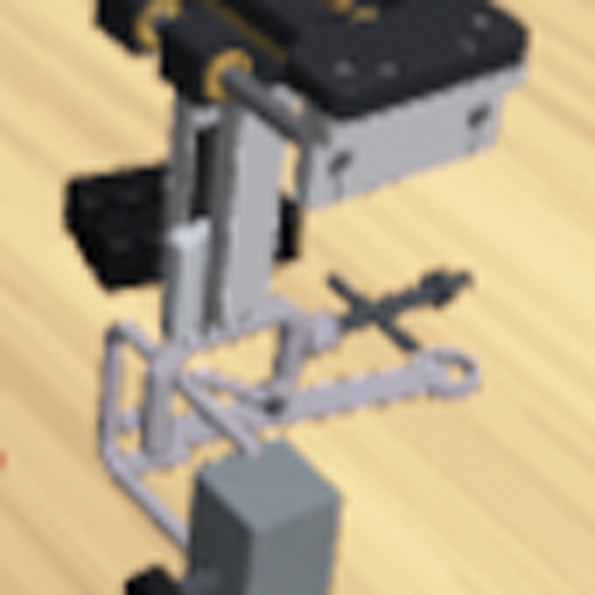

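The gate is visibly swung up, from the hinge at (270,405) to its tip at (195,375), with the bar beneath it. The −x force is the inclined gate's normal, so I continue in 1 mm steps.

>>> arm_command(deltas=[{"xyz":[0,0,-0.001],"turn":[0,0,0]},{"xyz":[0,0,-0.001],"turn":[0,0,0]},{"xyz":[0,0,0],"turn":[0,0,0]}])

```text
clock: 13.82
eef_pos: [557.6, 175.3, 230.2]
eef_rot: [-3.141, -0.001, 3.137]
wrist_force: [-5.2, 0.0, 1.3]
finger_gap: 10.0
```

>>> arm_command(deltas=[{"xyz":[0,0,-0.001],"turn":[0,0,0]},{"xyz":[0,0,-0.001],"turn":[0,0,0]},{"xyz":[0,0,0],"turn":[0,0,0]}])

```text
clock: 14.2
eef_pos: [557.4, 175.3, 227.9]
eef_rot: [-3.141, -0.002, 3.137]
wrist_force: [-6.6, 0.5, -1.3]
finger_gap: 9.7
```

>>> arm_command(deltas=[{"xyz":[0,0,-0.001],"turn":[0,0,0]},{"xyz":[0,0,-0.001],"turn":[0,0,0]},{"xyz":[0,0,0],"turn":[0,0,0]}])

```text
clock: 14.58
eef_pos: [558.0, 175.2, 226.3]
eef_rot: [-3.142, 0.0, 3.137]
wrist_force: [-0.1, -0.2, -1.9]
finger_gap: 9.6
```

Run:
```python
from ov import *
snap('scene','scene8');s=read_state()
print(s['clock'],s['eef_pos'],s['wrist_force'],s['moment'])
crop('scene8',330,150,415,235,'e5',7)
```

```text
14.625 [557.99563904 175.27369722 226.37097449] [ 0.07385875 -1.07993001 -2.33835107] [-0.03107651 -0.01585355  0.01720533]
7
```

View pics/e5.png

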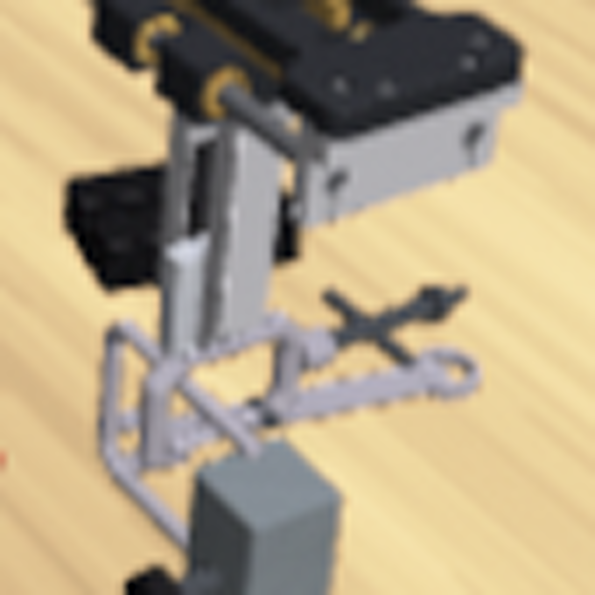

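The force has dropped back to the hook's weight alone (x −6.6 → 0 N, 30.5 mm after first touch). The picture shows the bar inside the hook at (180–240, 380–440). I'll lower a little towards the spine and check before releasing.

>>> arm_command(deltas=[{"xyz":[0,0,-0.001],"turn":[0,0,0]},{"xyz":[0,0,-0.001],"turn":[0,0,0]},{"xyz":[0,0,-0.0005],"turn":[0,0,0]},{"xyz":[0,0,0],"turn":[0,0,0]}])

```text
clock: 15.12
eef_pos: [557.9, 175.3, 223.9]
eef_rot: [-3.142, -0.0, 3.137]
wrist_force: [1.0, 0.1, -1.6]
finger_gap: 9.7
```

Run:
```python
from ov import *
snap('scene','scene9');s=read_state()
print(s['clock'],s['eef_pos'],s['wrist_force'],s['moment'])
crop('scene9',335,190,385,225,'e6',16)
```

```text
15.175 [557.85979699 175.31501686 223.96103483] [ 0.04986295 -0.44602474 -2.04840505] [ 0.00516248 -0.04995687  0.02471085]
16
```

View pics/e6.png

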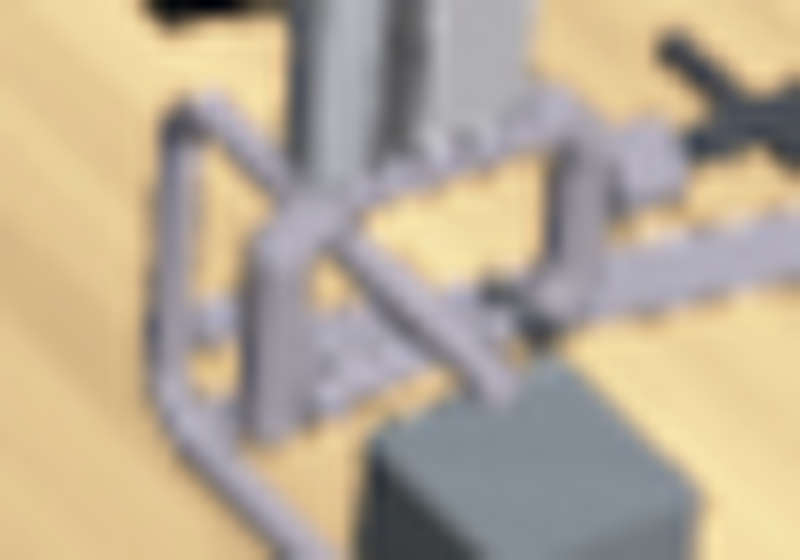

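The bar runs through the frame right under the spine (340,240), and the only force is the weight. Releasing.

>>> arm_command(deltas=[{"xyz":[0,0,0],"turn":[0,0,0]},{"xyz":[0,0,0],"turn":[0,0,0]},{"xyz":[0,0,0],"turn":[0,0,0]},{"xyz":[0,0,0],"turn":[0,0,0]},{"xyz":[0,0,0],"turn":[0,0,0]},{"xyz":[0,0,0],"turn":[0,0,0]},{"xyz":[0,0,0],"turn":[0,0,0]},{"xyz":[0,0,0],"turn":[0,0,0]},{"xyz":[0,0,0],"turn":[0,0,0]},{"xyz":[0,0,0],"turn":[0,0,0]}], gripper=0.2)

```text
clock: 16.42
eef_pos: [557.8, 175.3, 223.9]
eef_rot: [-3.142, -0.0, 3.137]
wrist_force: [-0.4, -0.1, 0.2]
finger_gap: 75.2
```

Run:
```python
from ov import *
snap('scene','scene10');s=read_state()
print(s['clock'],s['eef_pos'],s['wrist_force'],s['finger_gap'])
crop('scene10',320,140,405,260,'e7',5)
```

```text
16.475 [557.88194267 175.31798031 223.95922707] [ 0.15877841  0.31979019 -0.38100708] 75.02674845023203
5
```

View pics/e7.png

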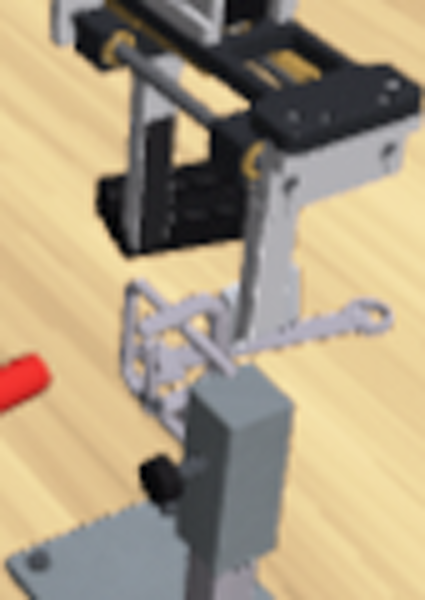

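The hook has swung tail-down on the bar, free of the fingers. I'm going up and away.

>>> arm_command(deltas=[{"xyz":[0,0,0.01],"turn":[0,0,0]},{"xyz":[0,0,0.02],"turn":[0,0,0]},{"xyz":[0,0,0.03],"turn":[0,0,0]},{"xyz":[0,0,0.03],"turn":[0,0,0]},{"xyz":[0,0,0.03],"turn":[0,0,0]},{"xyz":[-0.03,0,0.02],"turn":[0,0,0]},{"xyz":[-0.05,0,0],"turn":[0,0,0]},{"xyz":[-0.05,0,0],"turn":[0,0,0]},{"xyz":[-0.05,0,0],"turn":[0,0,0]},{"xyz":[0,0,0],"turn":[0,0,0]},{"xyz":[0,0,0],"turn":[0,0,0]}])

```text
clock: 17.85
eef_pos: [378.3, 175.4, 364.6]
eef_rot: [3.141, 0.001, 3.137]
wrist_force: [-0.6, -0.5, -0.8]
finger_gap: 75.3
```

>>> arm_command(deltas=[{"xyz":[0,0,0],"turn":[0,0,0]},{"xyz":[0,0,0],"turn":[0,0,0]},{"xyz":[0,0,0],"turn":[0,0,0]},{"xyz":[0,0,0],"turn":[0,0,0]},{"xyz":[0,0,0],"turn":[0,0,0]},{"xyz":[0,0,0],"turn":[0,0,0]},{"xyz":[0,0,0],"turn":[0,0,0]},{"xyz":[0,0,0],"turn":[0,0,0]},{"xyz":[0,0,0],"turn":[0,0,0]},{"xyz":[0,0,0],"turn":[0,0,0]},{"xyz":[0,0,0],"turn":[0,0,0]},{"xyz":[0,0,0],"turn":[0,0,0]}])

```text
clock: 19.35
eef_pos: [377.8, 175.3, 363.9]
eef_rot: [-3.142, -0.0, 3.137]
wrist_force: [-0.2, 0.5, 0.4]
finger_gap: 75.3
```

Run:
```python
from ov import *
a=snap('scene','scene11');snap('top','top11');b=snap('scene','scene12');s=read_state()
d=cv2.absdiff(a['color'],b['color'])[180:270,320:400];print('diff',d.max(),(d>25).sum())
print(s['clock'],s['eef_pos'],s['wrist_force'],s['finger_gap'])
crop('scene12',325,175,405,275,'e8',6)
```

```text
diff 7 0
19.5 [377.84730011 175.30568513 363.93776942] [0.08685405 0.1097712  0.72276217] 75.37024134323748
6
```

View pics/e8.png

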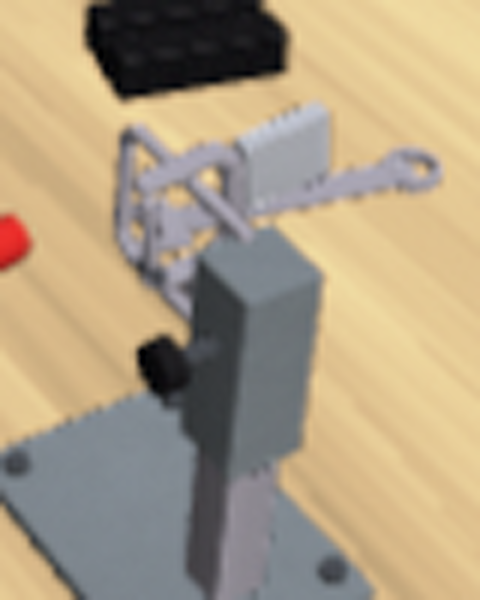

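View pics/top11.png

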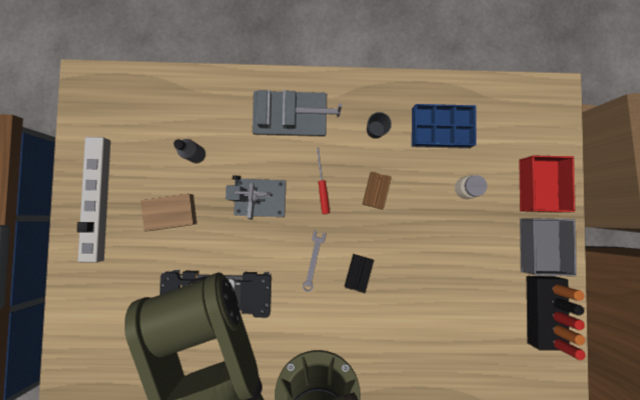

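The hook hangs nose up on the bar at about (190,180) in the crop. The tab is to the side at (285,155) and the gate bar is closed at (150,215). Nothing is moving and no other object has shifted.

```bash
python3 -c "
from cell import *
print(sign_off())"
```

```text
the job is handed in; nothing more can be done
None
```

The hook is clipped on the loop and hanging there, and I handed the job in at about 19.5 s of the 64 s allowed.

- **What I did:** I gripped the tab and lifted the hook out of the rack. I then turned it square to the loop and pressed the gate down over the bar in 1 to 1.5 mm steps. First touch came at a TCP height of about 257 mm, which puts the bar about 192 mm above the table. The net wrist-force readings during the press peaked at about 7 N. Between 29 and 30.5 mm after first touch the force dropped back to the hook's weight, so the gate had sprung shut. I lowered 2.5 mm more without meeting the spine, let go, and backed the arm away.
- **Last checks:**
    - Two pictures 0.1 s apart show the hook still, nose up and tail down, with the bar through the frame.
    - The fingers are clear, with the wrist force near zero.
    - In the top view the rack is empty and the other objects look unmoved.
- **What I could not confirm:** in the pictures the spanner lies behind the gate, so that it shut rests mainly on the force drop. I judged the hanging angle by eye. Before the grasp, the hook and rack position fits disagreed by about 2 mm, but the grip and insertion went through cleanly.
- **Refused commands:** my first two move commands were refused for a missing field, so they moved nothing.

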